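# Set the length stop to the yellow order

## Task

Set the length stop on the measuring rail for the yellow order: with the fingertips push the orange stop block along the rail, past other notches if need be, until its spring pin drops into the notch beside the yellow clip, then take the hand away. Only push the block: do not touch or pull up the black pin knob on it, and leave the loose things on the bench where they are.

Things in the scene. Friction and masses are not known exactly. Their poses are not given: they have to be found in the camera images.
- rail: silver measuring rail fixed to the bench, 440 mm long along its y axis; origin on the bench under the middle of its bed, z up. Bed top 40 mm above the bench, 50 mm wide (rail x -25 to +25), end plates equally high. Four V notches 16 mm wide cross it at rail y = -130, -70, +70, +130 mm. On its ledge (rail x +50 to +100, 22 mm high) stand four coloured clips, one per notch, in varying order
- carriage (a joint): position of the orange stop block along the rail (m): rail-y of its centre, -0.165 to +0.165, 0 at mid-rail. It starts between the two inner notches. Sliding on the bed takes about 1 N, pushing it out of a notch about 6 N. From about 6 mm before a notch's centre the roller-tipped pin drops in and draws the block to the centre by itself, and the push falls to nothing
- carriage_mark (a point): centre of the orange stop block, 60 mm above the bench. Block 90 mm along the rail, 92 mm across (too big to grip), captive on the rail. Its flat end faces, square to the rail and 45 mm either side of this point, reach from 44 to 85 mm above the bench: push on these. The pin knob stands in a 34 mm wide gap in the middle of its top
- pin (a joint): height of the spring pin in the stop block (m): 0 (within 1 mm) when dropped fully into a notch, about 0.005 while it rides on the bed; more if pulled up by hand. Its black knob is 24 mm across, its top 78 mm above the bench when dropped
- yellow_clip: yellow plastic order clip on the rail's ledge, fixed, 20 mm wide along the rail, 28 mm high; origin centred under it, 22 mm above the bench; its y axis is parallel to the rail's y, and its notch lies straight across the rail at the same rail-y. This one marks the wanted notch.
- blue_clip: blue plastic order clip on the rail's ledge, fixed, 20 mm wide along the rail, 28 mm high; origin centred under it, 22 mm above the bench; its y axis is parallel to the rail's y, and its notch lies straight across the rail at the same rail-y. Marks another order.
- red_clip: red plastic order clip on the rail's ledge, fixed, 20 mm wide along the rail, 28 mm high; origin centred under it, 22 mm above the bench; its y axis is parallel to the rail's y, and its notch lies straight across the rail at the same rail-y. Marks another order.
- green_clip: green plastic order clip on the rail's ledge, fixed, 20 mm wide along the rail, 28 mm high; origin centred under it, 22 mm above the bench; its y axis is parallel to the rail's y, and its notch lies straight across the rail at the same rail-y. Marks another order.
- junction_box: loose bystander: grey plastic junction box 70 x 70 x 42 mm with a white lid; origin centred on its underside
- tape_roll: loose bystander: black roll of tape lying flat, 90 mm across, 25 mm high; origin centred on its underside
- screwdriver: loose bystander: red-handled screwdriver lying flat along its x axis; origin centred on its underside
- screw_jar: loose bystander: jar of screws with a blue cap, 60 mm across, 85 mm high; origin centred on its underside
- carton: loose bystander: open cardboard carton 120 x 90 x 60 mm; origin centred on its underside
- trunking: loose bystander: offcut of white cable trunking, 30 x 180 mm, 25 mm high; origin centred on its underside

How it is judged:
By the outcome, as a careful person would: the job done as asked, in the order asked, and still so for the second after the job is handed in, with the robot touching nothing.
It also fails if it takes over 45 s, if anything falls off the work surface, if the arm or the gripper's body presses on something with over 40 N, if the wrist force passes 120 N, or if a joint passes its speed limit or range.

## Robot

A 6-joint arm with a two-finger parallel gripper is mounted at the origin on the work surface. World frame = base frame: x ahead of the robot, y to its left, z up, the work surface at z = 0. Lengths are in m, angles in degrees, forces in N, time in s.
With the tool pointing down it reaches from about 0.4 to 0.825 m from the base axis. Payload 7 kg.
Tool frame: the origin (TCP) lies on the centre line of the jaws, within the pads' length; the fingertips stand 11 mm ahead of it and the grasp point (between the pads) lies 8 mm behind it; z points along the fingers, y is the direction in which the jaws open and shut (so a half turn about z gives the same grasp; the last joint's range is limited). The gripper opens to 88 mm and grips with 3 to 60 N. Pads are 19 mm wide; open, the fingers measure 130 mm over their backs; the gripper's body (78 mm by 193 mm) begins 47 mm behind the grasp point.
Start: joints at [91.794, 20.546, 0.682, 0, -70.136, -16.507], TCP at [0.171, 0.653, 0.238] pointing down, gripper open.
Joint ranges: [-176.03, 176.03], [-82.01, 121.73], [-58.28, 71.71], [-173.87, 95.51], [-174.79, -0.11], [-173.66, 173.66]. Speed limits (degrees/s): [136.94, 136.94, 172.46, 180, 180, 180].

## Interface

Orientations are given as [roll, pitch, yaw] about the fixed x, y, z axes, in that order (R = Rz(yaw) Ry(pitch) Rx(roll)).
In Python, from plant import ctrl, cams, order gives the robot as it stands.
- The arm moves only by the tool jog_arm, never from a script. Its argument "motion" is a list of rows, each an object with "offset": the shift along the tool's x, y, z in mm, a list of three; "roll": the turn about the tool's z in rad; "hand": the finger opening in mm, from 0 to 87.6. A call has 1 to 20 rows; each row is the pose to reach, as a shift and turn from the pose commanded when the call began, along the tool's axes at that moment; what a row does not reach only later rows make up. A row lasts 1/12 s, in which the tool goes at most 41.7 mm and 7.16 degrees, less where a joint would pass 70% of its speed; a pose out of reach is approached as far as the arm can. A call with a gripper value outside its range is refused whole. The fingers move at their own pace and stop on an object; the grip force is fixed at half the most. Time passes only in rows, so rows that repeat a pose let the fingers close. It gives the time, the measured TCP pose, the force and the opening at its end, in the units of the state.
- ctrl.get_obs(): the state, without advancing time (a new reading comes with each control period).
- cams.snapshot(name): name is "side" or "top" or "wrist"; returns a dict with "img" (480x640x3 uint8, red, green, blue), "K" (3x3 intrinsics, pixels), "cam_to_world" (4x4, takes a point from camera to world coordinates); the wrist camera has in their place "T_tool_cam" (4x4, takes a point from camera to tool coordinates, whose origin is the TCP and whose axes are the flange's). Camera axes: x right, y down, z forward; pixel columns grow to the right and rows downward; lengths in m; the calibration is good to about 2 mm. The wrist camera is an equidistant fisheye: a pixel r from the principal point sees the ray r / f radians off the axis. A picture is of the moment at which its call begins: read the wrist's pose just before it. There is no depth.
- order.close_job(): hands the job in, once; it reports no verdict.
The state is a dict: "clock": time; "joint_pos": joint angles; "qvel": joint speeds; "tau": joint torques, N m; "tool_pos": TCP position; "orientation": TCP orientation; "force": force on the tool from outside, world axes, zero at the start; "moment": the same for the moment, N m; "opening": finger opening in m.
Only numpy, scipy, OpenCV 4.12 (cv2) and the standard library are available. Lean on these libraries where they do the work, as an engineer would, in place of code of your own. Each camera call takes 0.05 s, during which the arm holds its last target. There are 200 camera calls.

## Working session

There is one attempt and no reset: what is moved stays moved. The work goes in short steps, Python scripts to look and compute and a tool call to move; the robot and the scene stay as the last step left them, time stands still between calls to the robot, and variables do not carry over. Pictures are saved under pics/ and viewed, about 8 in all and at most 12, crops included, and the job is handed in when it is done.

Besides the shell and the picture viewer there is one more tool, called after "Call:" as name(argument=value, ...), one argument or row to a line, values as JSON. jog_arm: Moves the arm, as the interface text tells. Its arguments: {"type":"object","properties":{"motion":{"type":"array"}},"required":["motion"]}

```bash
mkdir -p pics; python3 - <<'E'
from plant import ctrl,cams
import cv2,numpy as np
o=ctrl.get_obs();print({k:np.round(o[k],3) for k in('clock','tool_pos','orientation','force','opening')})
for n in('top','side'):
    s=cams.snapshot(n);cv2.imwrite(f'pics/{n}0.png',s['img'][:,:,::-1]);np.savez(f'{n}0.npz',**{k:s[k] for k in('img','K','cam_to_world')})
    print(n,s['K'].round(1).tolist(),s['cam_to_world'].round(3).tolist())
E
```

```text
{'clock': np.float64(0.0), 'tool_pos': array([0.171, 0.652, 0.237]), 'orientation': array([ 1.79908e+02, -9.00000e-03, -1.47210e+01]), 'force': array([ 0.071, -0.079, -0.094]), 'opening': np.float64(0.088)}
top [[589.0, 0.0, 326.2], [0.0, 589.0, 240.7], [0.0, 0.0, 1.0]] [[0.023, -0.981, 0.192, 0.299], [-1.0, -0.026, -0.016, 0.024], [0.021, -0.192, -0.981, 1.506], [0.0, 0.0, 0.0, 1.0]]
side [[579.0, 0.0, 320.1], [0.0, 579.0, 241.0], [0.0, 0.0, 1.0]] [[0.986, -0.135, 0.096, 0.478], [-0.165, -0.735, 0.658, -0.816], [-0.018, -0.665, -0.747, 0.962], [0.0, 0.0, 0.0, 1.0]]
```

View pics/top0.png

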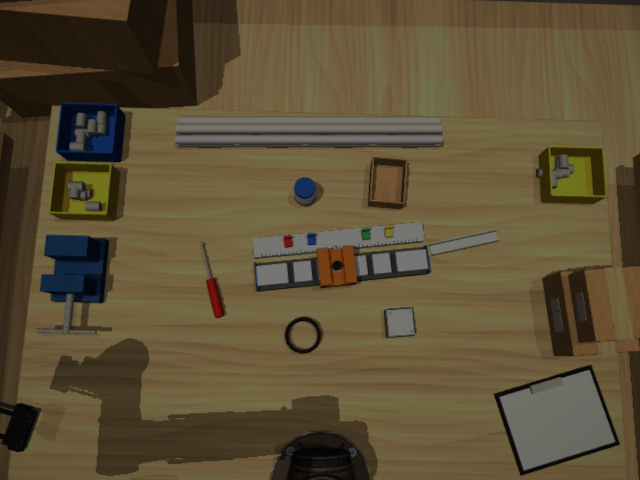

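View pics/side0.png

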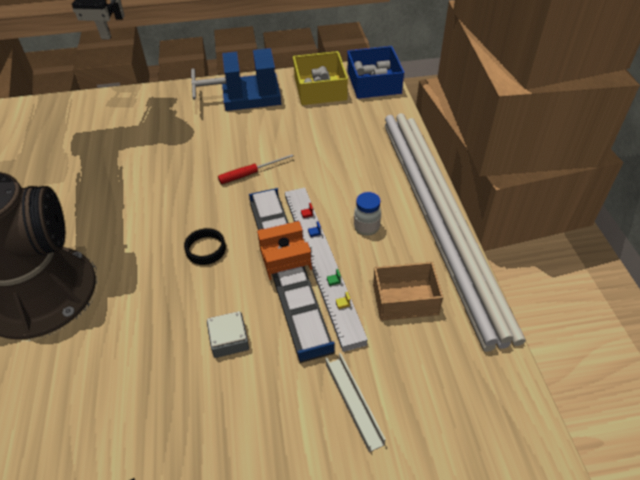

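The top view shows clips red (288,241), blue (312,239), green (366,233), yellow (389,232), and the orange block at (337,267). Yellow is the outermost notch toward world -y, i.e. rail y = -130, so I push from the +y face, past green.

```bash
cat >h.py <<'E'
import cv2,numpy as np
def ray(s,uv,z):
    d=s['cam_to_world'][:3,:3]@np.linalg.solve(s['K'],[uv[0],uv[1],1]);o=s['cam_to_world'][:3,3]
    return o+d*(z-o[2])/d[2]
H={'orange':(6,16,160,120),'red':(0,5,150,100),'yellow':(24,34,130,90),'green':(45,80,100,50),'blue':(100,125,130,50)}
def blobs(img,c,box):
    h=cv2.cvtColor(img,cv2.COLOR_RGB2HSV);a,b,s,v=H[c]
    m=cv2.inRange(h,(a,s,v if c!='orange' else 60),(b,255,255));k=np.zeros_like(m);x0,y0,x1,y1=box;k[y0:y1,x0:x1]=m[y0:y1,x0:x1]
    n,l,st,ce=cv2.connectedComponentsWithStats(k);i=1+np.argmax(st[1:,4]);return ce[i],st[i],(l==i).astype(np.uint8)
E
python3 - <<'E'
from h import *
for n,box in(('top',(245,215,435,300)),('side',(240,190,370,350))):
    s=dict(np.load(n+'0.npz'));P={}
    for c in('red','blue','green','yellow'):
        ce,st,_=blobs(s['img'],c,box);P[c]=ray(s,ce,.036)[:2];print(n,c,ce.round(1),st[4],P[c].round(4))
    t={'red':.13,'blue':.07,'green':-.07,'yellow':-.13}
    A=np.polyfit(list(t.values()),np.array([P[c] for c in t]),1);print('fit dir',A[0],np.hypot(*A[0]),'mid',A[1],'yaw',np.degrees(np.arctan2(-A[0][0],A[0][1])))
    ce,st,m=blobs(s['img'],'orange',box);q=cv2.boxPoints(cv2.minAreaRect(cv2.findNonZero(m)))
    print('orange',ce,st,'centre',ray(s,ce,.085).round(4),[ray(s,p,.085)[:2].round(4).tolist() for p in q])
E
```

```text
top red [287.5 242.2] 49 [0.58   0.0973]
top blue [311.2 239.2] 72 [0.5894 0.0374]
top green [365.4 233.5] 79 [ 0.608  -0.1006]
top yellow [388.6 232.4] 54 [ 0.6123 -0.1597]
fit dir [-0.12616232  0.98796347] 0.9959863148166362 mid [ 0.59742262 -0.03142026] yaw 7.2772488165197835
orange [336.43367752 266.17235902] [ 317  246   40   42 1259] centre [ 0.5143 -0.0265  0.085 ] [[0.5558, 0.0243], [0.5677, -0.0659], [0.4716, -0.0771], [0.4601, 0.0121]]
side red [306.8 211.2] 64 [0.5827 0.0937]
side blue [363.8 202.1] 215 [0.7146 0.0988]
side green [334.  278.4] 114 [ 0.6083 -0.1051]
side yellow [343.1 300.8] 117 [ 0.6157 -0.1627]
fit dir [0.07231545 1.09192406] 1.0943160775061194 mid [ 0.63032978 -0.01882756] yaw -3.789025532924214
orange [283.48473684 247.99263158] [ 258  222   54   58 1900] centre [ 0.5154 -0.0483  0.085 ] [[0.4638, 0.0097], [0.562, 0.0273], [0.5683, -0.1084], [0.477, -0.1225]]
```

Call:
jog_arm(
  motion=[
    {"offset": [471,486,0],"roll": 1.19,"hand": 0},
    {"offset": [471,486,0],"roll": 1.19,"hand": 0},
    {"offset": [471,486,0],"roll": 1.19,"hand": 0},
    {"offset": [471,486,0],"roll": 1.19,"hand": 0},
    {"offset": [471,486,0],"roll": 1.19,"hand": 0},
    {"offset": [471,486,0],"roll": 1.19,"hand": 0},
    {"offset": [471,486,0],"roll": 1.19,"hand": 0},
    {"offset": [471,486,0],"roll": 1.19,"hand": 0},
    {"offset": [471,486,0],"roll": 1.19,"hand": 0},
    {"offset": [471,486,0],"roll": 1.19,"hand": 0},
    {"offset": [471,486,0],"roll": 1.19,"hand": 0},
    {"offset": [471,486,0],"roll": 1.19,"hand": 0},
    {"offset": [471,486,0],"roll": 1.19,"hand": 0},
    {"offset": [471,486,0],"roll": 1.19,"hand": 0},
    {"offset": [471,486,0],"roll": 1.19,"hand": 0},
    {"offset": [471,486,0],"roll": 1.19,"hand": 0},
    {"offset": [471,486,0],"roll": 1.19,"hand": 0},
    {"offset": [471,486,0],"roll": 1.19,"hand": 0},
    {"offset": [471,486,0],"roll": 1.19,"hand": 0},
    {"offset": [471,486,0],"roll": 1.19,"hand": 0},
  ],
)

```text
clock: 1.77
tool_pos: [0.5032, 0.0635, 0.2373]
orientation: [180.0, 0.0, -82.9]
force: [-0.0, -0.2, 0.0]
opening: 0.0008
```

Call:
jog_arm(
  motion=[
    {"offset": [0,0,35],"roll": 0,"hand": 0},
    {"offset": [0,0,70],"roll": 0,"hand": 0},
    {"offset": [0,0,105],"roll": 0,"hand": 0},
    {"offset": [0,0,135],"roll": 0,"hand": 0},
    {"offset": [0,0,155],"roll": 0,"hand": 0},
    {"offset": [0,0,168],"roll": 0,"hand": 0},
    {"offset": [0,0,168],"roll": 0,"hand": 0},
    {"offset": [0,0,168],"roll": 0,"hand": 0},
  ],
)

```text
clock: 2.43
tool_pos: [0.5031, 0.0641, 0.0695]
orientation: [179.9, -0.0, -82.8]
force: [1.3, 0.2, 0.6]
opening: 0.0004
```

```bash
python3 - <<'E'
from plant import cams
import cv2
s=cams.snapshot('side')['img'][:,:,::-1]
cv2.imwrite('pics/side1.png',cv2.resize(s[150:380,200:420],None,fx=2.6,fy=2.6))
E
```

```text
(no output)
```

View pics/side1.png

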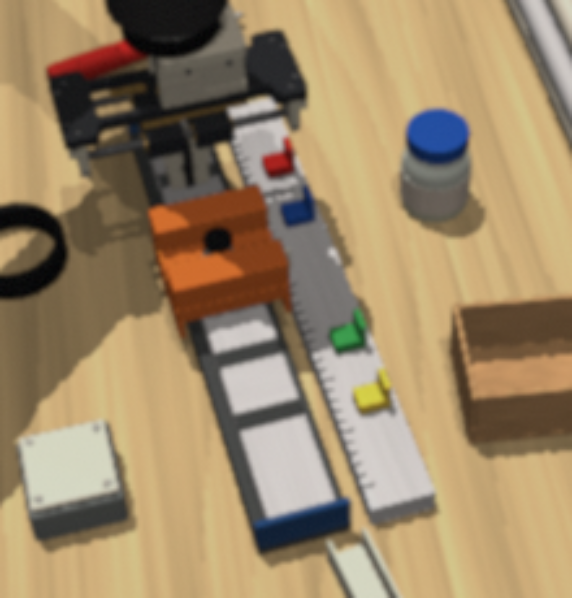

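The closed fingertips stand over the bed behind the block, at about (190,165) in the crop, and are clear of everything. Next I push along tool +x.

Call:
jog_arm(
  motion=[
    {"offset": [12,0,0],"roll": 0,"hand": 0},
    {"offset": [22,0,0],"roll": 0,"hand": 0},
    {"offset": [28,0,0],"roll": 0,"hand": 0},
    {"offset": [32,0,0],"roll": 0,"hand": 0},
    {"offset": [36,0,0],"roll": 0,"hand": 0},
    {"offset": [40,0,0],"roll": 0,"hand": 0},
    {"offset": [44,0,0],"roll": 0,"hand": 0},
    {"offset": [48,0,0],"roll": 0,"hand": 0},
    {"offset": [52,0,0],"roll": 0,"hand": 0},
    {"offset": [56,0,0],"roll": 0,"hand": 0},
    {"offset": [60,0,0],"roll": 0,"hand": 0},
    {"offset": [64,0,0],"roll": 0,"hand": 0},
    {"offset": [68,0,0],"roll": 0,"hand": 0},
    {"offset": [72,0,0],"roll": 0,"hand": 0},
    {"offset": [76,0,0],"roll": 0,"hand": 0},
    {"offset": [80,0,0],"roll": 0,"hand": 0},
    {"offset": [84,0,0],"roll": 0,"hand": 0},
    {"offset": [88,0,0],"roll": 0,"hand": 0},
    {"offset": [92,0,0],"roll": 0,"hand": 0},
    {"offset": [95,0,0],"roll": 0,"hand": 0},
  ],
)

```text
clock: 4.15
tool_pos: [0.5152, -0.0316, 0.0695]
orientation: [180.0, -0.0, -82.9]
force: [1.1, 2.6, 0.4]
opening: 0.0003
```

```bash
cat > m.py <<'E'
from plant import ctrl,cams
from h import *
import sys
o=ctrl.get_obs();u=np.array([-.1261,.992]);t=o['tool_pos']
s=cams.snapshot('top');cv2.imwrite(f'pics/{sys.argv[1]}.png',s['img'][:,:,::-1])
ce,st,m=blobs(s['img'],'orange',(245,215,435,310));q=cv2.boxPoints(cv2.minAreaRect(cv2.findNonZero(m)))
P=np.array([ray(s,p,.085)[:2] for p in q])@u
print('clock',o['clock'],'force',np.round(o['force'],2),'tcp',np.round(t,4),'tcp rail-y of block if touching',np.round(t[:2]@u-.0545+.1064,4))
print('orange centroid rail-y',ray(s,ce,.085)[:2]@u+.1064,'px',st,'corners',np.sort(P+.1064).round(4))
E
python3 m.py top2
```

```text
clock 4.15 force [1.07 2.57 0.4 ] tcp [ 0.5152 -0.0316  0.0695] tcp rail-y of block if touching -0.0444
orange centroid rail-y -0.06672036431484576 px [355 243  27  42 586] corners [-0.0916 -0.0905 -0.0259 -0.0257]
```

Call:
jog_arm(
  motion=[
    {"offset": [3,0,0],"roll": 0,"hand": 0},
    {"offset": [6,0,0],"roll": 0,"hand": 0},
    {"offset": [9,0,0],"roll": 0,"hand": 0},
    {"offset": [12,0,0],"roll": 0,"hand": 0},
    {"offset": [15,0,0],"roll": 0,"hand": 0},
    {"offset": [18,0,0],"roll": 0,"hand": 0},
    {"offset": [20,0,0],"roll": 0,"hand": 0},
    {"offset": [22,0,0],"roll": 0,"hand": 0},
    {"offset": [24,0,0],"roll": 0,"hand": 0},
    {"offset": [26,0,0],"roll": 0,"hand": 0},
    {"offset": [28,0,0],"roll": 0,"hand": 0},
    {"offset": [30,0,0],"roll": 0,"hand": 0},
    {"offset": [32,0,0],"roll": 0,"hand": 0},
    {"offset": [34,0,0],"roll": 0,"hand": 0},
    {"offset": [36,0,0],"roll": 0,"hand": 0},
    {"offset": [38,0,0],"roll": 0,"hand": 0},
    {"offset": [41,0,0],"roll": 0,"hand": 0},
    {"offset": [44,0,0],"roll": 0,"hand": 0},
    {"offset": [47,0,0],"roll": 0,"hand": 0},
    {"offset": [50,0,0],"roll": 0,"hand": 0},
  ],
)

```text
clock: 5.87
tool_pos: [0.5217, -0.0811, 0.0696]
orientation: [-180.0, -0.0, -82.9]
force: [-0.2, 2.7, 0.2]
opening: 0.0006
```

```bash
python3 m.py top3
```

```text
clock 5.8667 force [-0.2   2.71  0.16] tcp [ 0.5217 -0.0811  0.0696] tcp rail-y of block if touching -0.0943
orange centroid rail-y -0.11594765456860492 px [376 247  27  35 473] corners [-0.1412 -0.1405 -0.0786 -0.0773]
```

Call:
jog_arm(
  motion=[
    {"offset": [3,0,0],"roll": 0,"hand": 0},
    {"offset": [6,0,0],"roll": 0,"hand": 0},
    {"offset": [9,0,0],"roll": 0,"hand": 0},
    {"offset": [12,0,0],"roll": 0,"hand": 0},
    {"offset": [15,0,0],"roll": 0,"hand": 0},
    {"offset": [18,0,0],"roll": 0,"hand": 0},
    {"offset": [20,0,0],"roll": 0,"hand": 0},
    {"offset": [22,0,0],"roll": 0,"hand": 0},
    {"offset": [24,0,0],"roll": 0,"hand": 0},
    {"offset": [26,0,0],"roll": 0,"hand": 0},
    {"offset": [26,0,0],"roll": 0,"hand": 0},
    {"offset": [26,0,0],"roll": 0,"hand": 0},
  ],
)

```text
clock: 6.92
tool_pos: [0.5245, -0.1068, 0.0695]
orientation: [180.0, -0.0, -82.9]
force: [-0.1, 0.0, 0.7]
opening: 0.0
```

```bash
python3 m.py top4
```

```text
clock 6.9167 force [-0.13  0.01  0.72] tcp [ 0.5245 -0.1068  0.0695] tcp rail-y of block if touching -0.1202
orange centroid rail-y -0.14142301602914065 px [387 249  26  32 423] corners [-0.1671 -0.1669 -0.1055 -0.1047]
```

Call:
jog_arm(
  motion=[
    {"offset": [1,0,0],"roll": 0,"hand": 0},
    {"offset": [2,0,0],"roll": 0,"hand": 0},
  ],
)

```text
clock: 7.13
tool_pos: [0.5248, -0.1085, 0.0695]
orientation: [180.0, 0.0, -82.9]
force: [0.8, -0.1, -0.0]
opening: 0.0003
```

Call:
jog_arm(
  motion=[
    {"offset": [1,0,0],"roll": 0,"hand": 0},
  ],
)

```text
clock: 7.22
tool_pos: [0.5251, -0.1096, 0.0696]
orientation: [180.0, -0.0, -82.9]
force: [0.6, -0.4, 0.5]
opening: 0.0006
```

Call:
jog_arm(
  motion=[
    {"offset": [1,0,0],"roll": 0,"hand": 0},
  ],
)

```text
clock: 7.3
tool_pos: [0.5252, -0.1106, 0.0696]
orientation: [180.0, -0.0, -82.9]
force: [-0.5, -0.6, -0.3]
opening: 0.0006
```

```bash
python3 m.py top5
```

```text
clock 7.3 force [-0.54 -0.57 -0.31] tcp [ 0.5252 -0.1106  0.0696] tcp rail-y of block if touching -0.1241
orange centroid rail-y -0.14782564235719492 px [389 248  27  33 458] corners [-0.1748 -0.1746 -0.1094 -0.1086]
```

The block jumped ahead of the fingers to about -0.130 and the push fell to zero, so the pin has dropped in. I'll retreat and check.

Call:
jog_arm(
  motion=[
    {"offset": [-10,0,0],"roll": 0,"hand": 0},
    {"offset": [-30,0,0],"roll": 0,"hand": 0},
    {"offset": [-60,0,0],"roll": 0,"hand": 0},
    {"offset": [-60,0,-30],"roll": 0,"hand": 0},
    {"offset": [-60,0,-70],"roll": 0,"hand": 0},
    {"offset": [-60,0,-110],"roll": 0,"hand": 0},
    {"offset": [-60,0,-150],"roll": 0,"hand": 0},
    {"offset": [-100,0,-150],"roll": 0,"hand": 0},
    {"offset": [-140,0,-150],"roll": 0,"hand": 0},
    {"offset": [-180,0,-150],"roll": 0,"hand": 0},
    {"offset": [-220,0,-150],"roll": 0,"hand": 0},
    {"offset": [-260,0,-150],"roll": 0,"hand": 0},
    {"offset": [-300,0,-150],"roll": 0,"hand": 0},
    {"offset": [-300,0,-150],"roll": 0,"hand": 0},
    {"offset": [-300,0,-150],"roll": 0,"hand": 0},
  ],
)

```text
clock: 8.6
tool_pos: [0.4874, 0.1895, 0.2194]
orientation: [180.0, -0.0, -82.7]
force: [0.5, -1.1, 0.0]
opening: 0.0001
```

```bash
python3 m.py top6; python3 - <<'E'
from plant import cams
import cv2
s=cams.snapshot('side')['img'][:,:,::-1]
cv2.imwrite('pics/side6.png',cv2.resize(s[150:450,180:440],None,fx=2,fy=2))
E
```

```text
clock 8.6 force [ 0.48 -1.12  0.02] tcp [0.4874 0.1895 0.2194] tcp rail-y of block if touching 0.1784
orange centroid rail-y -0.12881941382595596 px [ 374  240   43   42 1306] corners [-0.1763 -0.1755 -0.0817 -0.0814]
```

View pics/side6.png

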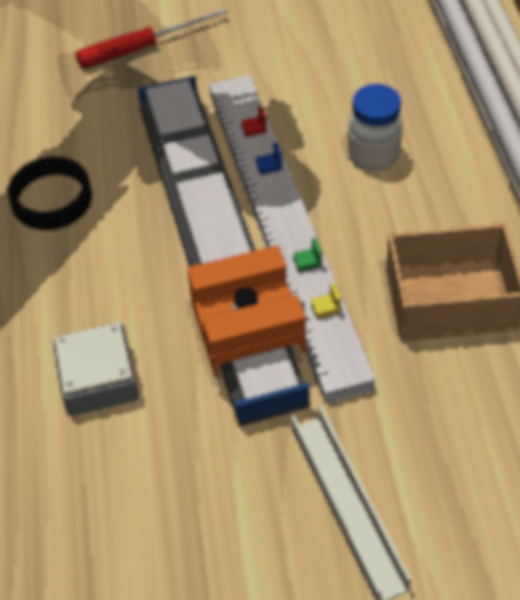

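View pics/top6.png

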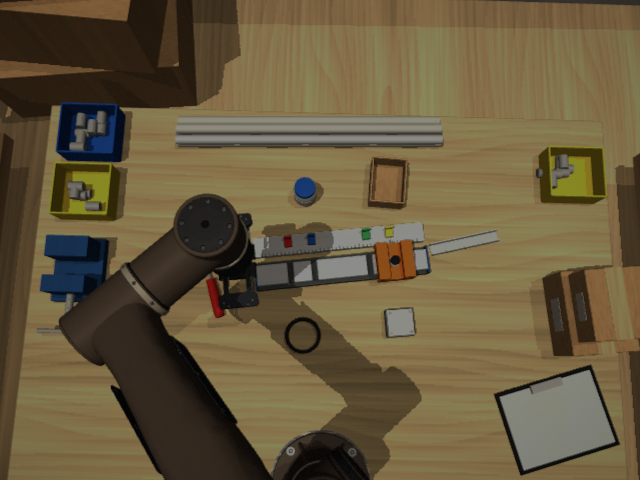

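The block's knob at (395,260) in the top view lies straight across from the yellow clip at (389,232). The block measures rail-y = -0.129, the loose things haven't moved, and the arm is clear.

```bash
python3 -c "
from plant import order
print(order.close_job())"
```

```text
the job is handed in; nothing more can be done
None
```

The stop block is set in the yellow notch, at rail y = -130 mm. I pushed it there with the closed fingertips on its +y end face, past the green notch, then took the hand well clear and handed the job in at about 8.7 s.

- **Block position:** the last top view put the block centre at -129 mm, within the camera's 2 mm accuracy.
- **Pin drop:** I did not measure the pin height directly. While the fingers advanced 4 mm the block moved about 8 mm, and the push force fell to about zero. Both fit the pin dropping in and drawing the block to the notch.
- **Surroundings:** the loose things looked unmoved in the last top and side views, and the fingers never went near the knob.
- **Forces:** every reading was under 3 N, but forces were only read at the end of each move, so the brief peak when leaving the green notch was not seen.

No check failed or disagreed with another.

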